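# Load a well plate under the holder's leaf spring and shut the keeper

## Robot

A 6-joint arm with a two-finger parallel gripper is mounted at the origin on a cart in front of the work surface, level with it; the furniture and walls round the work are solid. World frame = base frame: x ahead of the robot, y to its left, z up, the work surface at z = 0. Lengths are in m, angles in rad, forces in N, time in s.
With the tool pointing down it reaches from about 0.425 to 0.95 m from the base axis. Payload 3.5 kg.
Tool frame: the origin (TCP) lies midway between the tips of the shut fingers; the grasp point (between the pads) lies 19 mm behind it (ctrl.hold_point_z is the distance from the TCP to the grasp point, in m); z points along the fingers, y is the line along which they close (so a half turn about z gives the same grasp; the last joint's range is limited). The gripper opens to 85 mm and grips with 20 to 120 N. Pads are 22 mm wide; open, the fingers measure 114 mm over their backs; the gripper's body (76 mm by 85 mm) begins 54 mm behind the grasp point. The pads swing forward as they close: fully open they stand 13 mm farther back than shut.
Start: joints at [0.961, 0.286, 1.577, -0, 1.279, -0.15], TCP at [0.3, 0.605, 0.231] pointing down, gripper open.
Joint ranges: [-2.77, 2.77], [-0.9, 2.22], [0.21, 2.48], [-1.53, 4.67], [0.24, 2.81], [-2.84, 2.84]. Speed limits (rad/s): [2.79, 2.79, 3.14, 3.14, 3.14, 3.14].

## Interface

Orientations are given as a unit quaternion [x, y, z, w].
In Python, from plant import readout, cams, sign_off, ctrl gives the robot as it stands. The module is installed in compiled form; this text tells all that it offers.
- The arm moves only by the tool step_arm, never from a script. Its argument "increments" is a list of rows, each a list of 2 entries, a list of its own where there are three numbers: the shift along the world's x, y, z in mm, then the turn, a rotation vector about the world's x, y, z in rad. In form: [[[x, y, z], [rx, ry, rz]], ...]. A call has 1 to 8 rows; each row shifts and turns the commanded pose from where the row before left it; what a row does not reach is not made up. A row lasts 1/12 s, in which the tool goes at most 41.7 mm and 7.16 degrees, less where a joint would pass 70% of its speed; a pose out of reach is approached as far as the arm can. A call is refused whole if a number of a shift passes 41.7 or a number of a turn 0.125, either way. A call with a gripper value outside its range is refused whole. "fingers" is the opening, from -1 (shut) to 1 (fully open), set as the call begins (left out, the last holds). The fingers move at their own pace and stop on an object; "grip_force" is the grip in N (left out, the last holds). Time passes only in rows, so rows that do not move let the fingers close. It gives the time, the measured TCP pose, the force, the opening and the grip force at its end, in the units of the state.
- readout.get_state(): the state, without advancing time (a new reading comes with each control period).
- cams.read_camera(name): name is "scene" or "top" or "wrist"; returns the picture (384x512x3 uint8, red, green, blue); there is no depth.
- cams.get_calibration(name): a dict with "fx", "fy", "cx", "cy" (pixels), "eye" and "rotation" of the camera in the world; the wrist camera has in their place "T_tool_cam" (4x4, takes a point from camera to tool coordinates, whose origin is the TCP and whose axes are the flange's). Camera axes: x right, y up, looking along -z (the intrinsics and any distortion apply to the point x, -y, -z); pixel columns grow to the right and rows downward; lengths in m; the calibration is good to about 2 mm. The wrist camera is an equidistant fisheye: a pixel r from the principal point sees the ray r / f radians off the axis. A picture is of the moment at which its call begins: read the wrist's pose just before it. get_calibration takes no time and is no camera call.
- sign_off(): hands the job in; it is judged then, once.
The state is a dict: "time": time; "qpos": joint angles; "dq": joint speeds; "joint_efforts": joint torques, N m; "eef_pos": TCP position; "tcp_rot": TCP orientation; "contact_force": force on the tool from outside, world axes, zero at the start; "wrist_torque": the same for the moment, N m; "opening": opening from 0.0 (shut) to 1.0 (fully open); "finger_force": force on a finger pad.
Only numpy, scipy, OpenCV 4.12 (cv2) and the standard library are available. Lean on these libraries where they do the work, as an engineer would, in place of code of your own. Each camera call takes 0.05 s, during which the arm holds its last target. There are 200 camera calls.

## Task

The white well plate lies on the sprung floor of the dark plate holder, short of the holder's steel leaf spring. Press down hard on the plate so that the floor sinks, slide it in under the spring until it is fully home against the end stop, then let it rise and push the swivelling keeper right round until it stands square across the track behind the plate. Do not lift the plate, and leave the other things on the bench where they are.

Things in the scene. Friction and masses are not known exactly. Their poses are not given: they have to be found in the camera images.
- holder: Plate holder, fixed to the table: black base 240 x 126 mm. Origin: on the table top, mid-length of the base, on the track's centre line. x = way in (towards the leaf spring), y = left of it, z up. The plate slides between two rails, inner faces at y = +-44.5 mm, tops at z = 27 mm. A bridge at x = 98 to 120 mm, top at z = 61 mm, carries the spring.
- end_stop (a point): Middle of the end stop's face, under the bridge: 96 mm ahead of the holder's origin, 30 mm above the table (the stop is 36 mm high). With the plate home against it the plate's centre is at x = +33 mm in the holder.
- plate: White 96-well plate with lid, solid box 126 mm long x 84 wide x 15 high, 60 g, loose. Origin: centre of its underside; its y axis is the long one, lying along the holder's x. Starts centred 42 to 58 mm behind the holder's origin, flat top 40 mm above the table. Slides easily on the floor's white strips; a fingertip pressed on top drags it by friction.
- floor (a joint): How far the sprung floor under the plate has sunk, m: 0 = up (plate underside 25 mm above the table), 0.007 = bottom; stays level. Starts to sink at about 6 N, then 1.2 N per mm. The plate's leading end passes under the spring's lip only with the floor sunk about 4.5 mm or more (5.5 to 6.5 mm is good); else it butts against the lip.
- leaf (a joint): Angle of the leaf spring, rad: 0 = at rest, grows as the plate lifts it; about 0.1 with the plate loaded and released. Steel strip 44 mm wide, hanging forward and down from the bridge to its nose at x = 62 mm in the holder, underside 32.5 mm above the table, then an upturned lip. It bears on the plate with 2 to 8 N.
- spring_lip (a point): Foremost edge of the leaf spring's upturned lip at rest, middle of its width, 37 mm above the table and 52.5 mm ahead of the holder's origin. Fingers must stay short of it.
- keeper (a joint): Angle of the keeper, rad: 0 = open, lying back along the outside of the right-hand (-y) rail, 1.57 (hard stop) = square across the track behind the plate. Closes clockwise seen from above, stays where left, needs about 1 N at its post. Black arm 12 mm wide, 64 mm long, 28.5 to 35.5 mm above the table; pivot at x = -42, y = -58 mm in the holder. It can close only with the plate home.
- keeper_post (a point): Top of the small aluminium thumb post on the keeper arm: post 9 mm in diameter (cap 12 mm), 55.5 mm above the table, rising 20 mm from the arm, 46 mm from the keeper's pivot.
- stain_vial: Amber stain vial, 25 mm in diameter, 55 mm high, standing on the bench; bystander. Origin: centre of its underside.
- cover_glasses: Small white cover-glass box, 33 x 33 x 21 mm; bystander. Origin: centre of its underside.
- timer: White bench timer, 58 x 66 x 18 mm; bystander. Origin: centre of its underside.
- objective_case: Clear objective case with black base, 39 mm in diameter, 64 mm high; bystander. Origin: centre of its underside.

How it is judged:
On the way, in this order (a step that is already met when the one before it is completed fails the run):
1. the plate's leading end goes in under the spring's lip with the floor pressed down (x of plate in the frame of holder above -0.008 m and value of joint floor above 0.003 m).
2. the plate is home against the end stop, under the spring (x of plate in the frame of holder above 0.0285 m and value of joint leaf above 0.01 rad), for 0.2 s.
3. the keeper is shut behind the plate (value of joint keeper above 1.45 rad), for 0.2 s.
At the end, for the whole second after the job is handed in: The plate lies level and at rest within about 4 mm of the end stop, held up by the risen floor against the leaf spring, and the keeper stands square across the track behind it (within 0.12 rad of its stop) (x of plate in the frame of holder between 0.0285 and 0.036 m and z of plate in the frame of holder below 0.027 m and angle between plate's own z axis and vertical below 0.05 rad and angle between the y axis of plate and the x axis of holder, either way round below 0.06 rad and value of joint leaf above 0.04 rad and value of joint floor below 0.004 m and value of joint keeper above 1.45 rad and linear speed of plate below 0.01 m/s); the robot touches nothing.
It fails at once if the plate is lifted off the floor of the holder or tipped (z of plate in the frame of holder above 0.033 m or angle between plate's own z axis and vertical above 0.2 rad).
It fails at once if a bystander on the bench is moved more than 15 mm (distance of any of stain_vial, cover_glasses, timer, objective_case from where it was at the start of the episode above 0.015 m).
It also fails if it takes over 45 s, if anything falls off the work surface, if the arm or the gripper's body presses on something with over 40 N, if the wrist force passes 120 N, or if a joint passes its speed limit or range.

## Working session

There is one attempt and no reset: what is moved stays moved. The work goes in short steps, Python scripts to look and compute and a tool call to move; the robot and the scene stay as the last step left them, time stands still between calls to the robot, and variables do not carry over. Pictures are saved under pics/ and viewed, at most 10 in all, crops included, and the job is handed in when it is done.

Besides the shell and the picture viewer there is one more tool, called after "Emit:" as a command line: name --argument value ..., lists and objects as JSON in quotes. step_arm: Moves the arm, as the interface text tells. Its arguments: {"type":"object","properties":{"increments":{"type":"array","items":{"type":"array"}},"fingers":{"type":"number"},"grip_force":{"type":"number"}},"required":["increments"]}

```bash
mkdir -p pics; python3 - <<'E'
from plant import readout,cams,ctrl
import cv2
s=readout.get_state();print(s)
for n in("scene","top"):
    im=cams.read_camera(n);cv2.imwrite(f"pics/{n}0.png",im[:,:,::-1]);print(n,cams.get_calibration(n))
print(cams.get_calibration("wrist"),ctrl.hold_point_z)
E
```

```text
{'time': 0.0, 'qpos': array([ 9.61293440e-01,  2.86578313e-01,  1.57820306e+00, -4.83499719e-06,
        1.27862945e+00, -1.50026971e-01]), 'dq': array([ 0.00028813,  0.0009334 , -0.00117105, -0.00136276, -0.00310886,
        0.00079772]), 'joint_efforts': array([-5.05701229e-01, -3.94240916e+01, -2.92705661e+01, -1.16601400e-04,
        4.51419881e-03, -6.24893758e-06]), 'eef_pos': array([0.29895108, 0.60444162, 0.2303247 ]), 'tcp_rot': array([ 2.27721600e-01,  9.73725858e-01, -8.45172535e-04, -3.34850350e-04]), 'contact_force': array([ 0.44195067, -0.77198138,  0.06575616]), 'wrist_torque': array([-0.04849782, -0.02688305, -0.04951033]), 'finger_force': 0.0, 'opening': 1.000244076078973}
scene {'fx': 405.893265726339, 'fy': 405.893265726339, 'cx': 249.53227647110776, 'cy': 198.8952624486602, 'eye': array([ 0.22570332, -0.50899377,  0.64210983]), 'rotation': array([ 0.3936245 , -0.11129397, -0.22614392,  0.88404317])}
top {'fx': 412.56949140523284, 'fy': 412.56949140523284, 'cx': 254.04491223354907, 'cy': 194.16604571140357, 'eye': array([0.37316592, 0.05768428, 0.95792963]), 'rotation': array([ 0.06968244, -0.06351715, -0.7032503 ,  0.70466229])}
{'fx': 297.3186396354542, 'fy': 297.3186396354542, 'cx': 260.02293728657094, 'cy': 187.73007074980197, 'T_tool_cam': array([[-6.00724439e-05,  9.59369071e-01,  2.82154182e-01,
         7.14509321e-02],
       [ 9.99999569e-01,  3.19003136e-04, -8.71755019e-04,
         7.95406475e-04],
       [-9.26342872e-04,  2.82154008e-01, -9.59368677e-01,
        -1.43410270e-01],
       [ 0.00000000e+00,  0.00000000e+00,  0.00000000e+00,
         1.00000000e+00]])} 0.0187
```

View pics/top0.png

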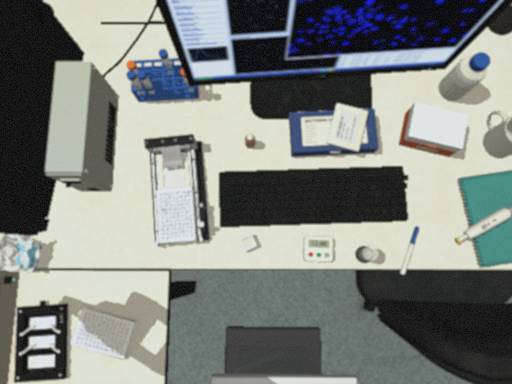

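View pics/scene0.png

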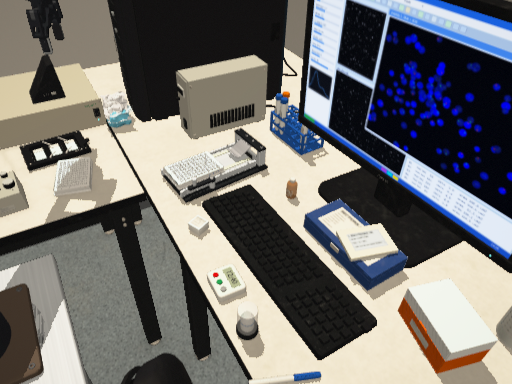

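```bash
cat > h.py <<'E'
import numpy as np,cv2
from scipy.spatial.transform import Rotation as R
from plant import readout,cams,ctrl
def ray(n,u,v):
    c=cams.get_calibration(n)
    d=R.from_quat(c["rotation"]).apply([(u-c["cx"])/c["fx"],-(v-c["cy"])/c["fy"],-1]);return c["eye"],d
def onz(n,u,v,z):
    e,d=ray(n,u,v);return e+d*(z-e[2])/d[2]
def proj(n,p):
    c=cams.get_calibration(n);q=R.from_quat(c["rotation"]).inv().apply(np.asarray(p)-c["eye"])
    return c["cx"]-c["fx"]*q[...,0]/q[...,2],c["cy"]+c["fy"]*q[...,1]/q[...,2]
E
python3 - <<'E'
from h import *
for n,(x0,y0,w,h) in dict(top=(135,125,90,125),scene=(150,120,130,90)).items():
    im=cv2.imread(f"pics/{n}0.png")[y0:y0+h,x0:x0+w]
    k=4.8 if n=="top" else 6
    cv2.imwrite(f"pics/{n}0c.png",cv2.resize(im,None,fx=k,fy=k,interpolation=cv2.INTER_CUBIC))
for uv in((158,244),(197,240)):print(onz("top",*uv,.04))
print(onz("top",178,142,.061))
for uv in((250,140),(250,243),(318,250),(367,254)):print(onz("top",*uv,.03))
E
```

```text
[0.43561063 0.27873784 0.04      ]
[0.44464254 0.19236714 0.04      ]
[0.66485474 0.23888891 0.061     ]
[0.67984527 0.07592788 0.03      ]
[0.43897893 0.07480826 0.03      ]
[ 0.42377791 -0.07687198  0.03      ]
[ 0.41520812 -0.18543104  0.03      ]
```

View pics/top0c.png

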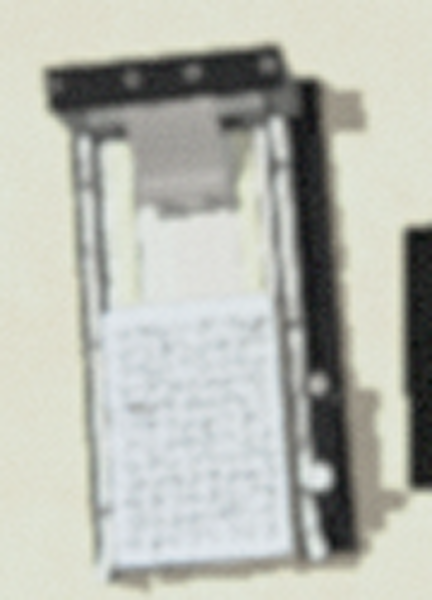

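View pics/scene0c.png

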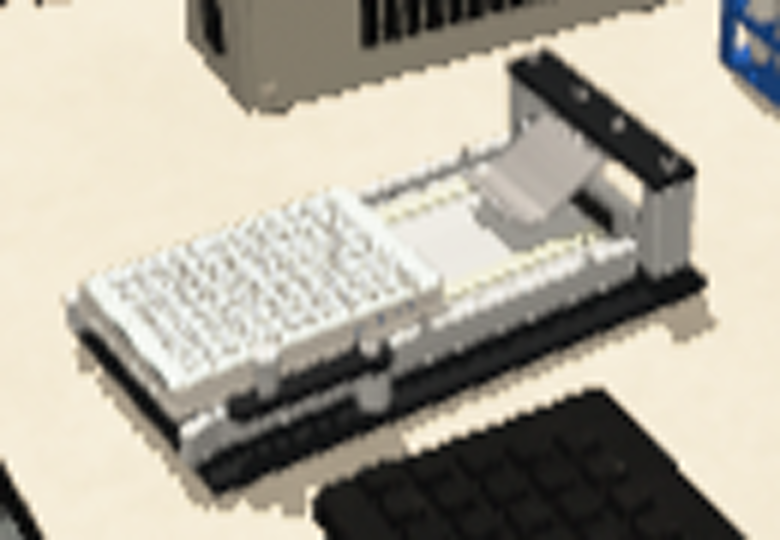

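The top crop shows the bridge top (corners about 47,68 / 277,45 / 287,85 / 55,110), the plate (105,312 / 272,296 / 297,560 / 112,568), the keeper pivot (318,383) and the post (320,475). The scene crop shows the post cap at (266,352).

```bash
python3 - <<'E'
from h import *
T=lambda x,y,z:onz("top",(x+.5)/4.8-.5+135,(y+.5)/4.8-.5+125,z)
S=lambda x,y,z:onz("scene",(x+.5)/6-.5+150,(y+.5)/6-.5+120,z)
b=[T(*p,.061) for p in((47,68),(277,45),(287,85),(55,110))]
p=[T(*q,.04) for q in((105,312),(272,296),(297,560),(112,568))]
bs=[S(*q,.061) for q in((508,65),(543,48),(694,168),(660,190))]
ps=[S(*q,.04) for q in((75,290),(335,187),(443,277),(180,388))]
for l in(b,p,bs,ps):
    l=np.array(l);print(l[:,:2].round(4).tolist(),"mean",l.mean(0).round(4),"sides",np.linalg.norm(l-np.roll(l,-1,0),axis=1).round(4))
print("post",T(320,475,.0555),S(266,352,.0555),"pivot",T(318,383,.036),S(376,340,.036))
# dark base corners
print("base right",T(310,78,.01),T(352,558,.01))
pp=np.array(p);
d1=pp[0]-pp[3];d2=pp[1]-pp[2];print(np.degrees(np.arctan2(d1[1],d1[0])),np.degrees(np.arctan2(d2[1],d2[0])))
for l in (b,bs):
    pass
d=b[0]-b[1];print("bridge yaw",np.degrees(np.arctan2(-d[0],d[1])));d=b[3]-b[2];print(np.degrees(np.arctan2(-d[0],d[1])))
d=bs[1]-bs[2];print("bridge yaw s",np.degrees(np.arctan2(-d[0],d[1])));d=bs[0]-bs[3];print(np.degrees(np.arctan2(-d[0],d[1])))
d=ps[1]-ps[0];print("plate s",np.degrees(np.arctan2(d[1],d[0])));d=ps[2]-ps[3];print(np.degrees(np.arctan2(d[1],d[0])))
E
```

```text
[[0.6725, 0.3158], [0.6839, 0.2069], [0.6641, 0.2016], [0.6518, 0.3109]] mean [0.6681 0.2588 0.061 ] sides [0.1095 0.0205 0.1101 0.0213]
[[0.5587, 0.2879], [0.5665, 0.2089], [0.4418, 0.1934], [0.438, 0.279]] mean [0.5013 0.2423 0.04  ] sides [0.0794 0.1257 0.0856 0.1211]
[[0.6502, 0.312], [0.6706, 0.3173], [0.6823, 0.2054], [0.6617, 0.1982]] mean [0.6662 0.2582 0.061 ] sides [0.021  0.1125 0.0219 0.1144]
[[0.4327, 0.2731], [0.5554, 0.2902], [0.5679, 0.2118], [0.4468, 0.1956]] mean [0.5007 0.2427 0.04  ] sides [0.1239 0.0794 0.1221 0.0788]
post [0.47949559 0.18172514 0.0555    ] [0.47812969 0.18224544 0.0555    ] pivot [0.52542859 0.18652174 0.036     ] [0.52810931 0.19185955 0.036     ]
base right [0.68431315 0.19833866 0.01      ] [0.44508087 0.17161475 0.01      ]
4.2389007406574715 7.0800452082770775
bridge yaw 5.981948381030476
6.42937151040626
bridge yaw s 5.965825643979565
5.7213659989700805
plate s 7.925734027348151
7.637147496936839
```

The two views agree within 2 mm: holder yaw is about 6.2° with its origin near (0.559, 0.2475), and the plate centre is near (0.501, 0.2425). I'll shut the fingers, turn them square to the track, and move over the plate.

Emit:
step_arm --increments '[[[16.5, -30.2, 0], [0, 0, 0.1134]], [[16.5, -30.2, 0], [0, 0, 0.1134]], [[16.5, -30.2, 0], [0, 0, 0.1134]], [[16.5, -30.2, 0], [0, 0, 0.1134]], [[16.5, -30.2, 0], [0, 0, 0.1134]], [[16.5, -30.2, 0], [0, 0, 0]], [[16.5, -30.2, 0], [0, 0, 0]], [[16.5, -30.2, 0], [0, 0, 0]]]' --fingers -1

```text
time: 0.77
eef_pos: [0.4317, 0.3616, 0.2307]
tcp_rot: [-0.054, 0.999, -0.0, -0.0]
contact_force: [0.7, 0.4, -0.8]
opening: 0.001
finger_force: 0.0
```

Emit:
step_arm --increments '[[[16.5, -30.2, 0], [0, 0, 0]], [[16.5, -30.2, 0], [0, 0, 0]], [[16.5, -30.2, 0], [0, 0, 0]], [[16.5, -30.2, -20], [0, 0, 0]], [[0, 0, -40], [0, 0, 0]], [[0, 0, -40], [0, 0, 0]], [[0, 0, 0], [0, 0, 0]], [[0, 0, 0], [0, 0, 0]]]'

```text
time: 1.43
eef_pos: [0.4953, 0.2417, 0.1286]
tcp_rot: [-0.053, 0.999, -0.001, -0.004]
contact_force: [0.9, -0.5, 1.1]
opening: -0.0
finger_force: 0.0
```

Emit:
step_arm --increments '[[[0, 0, -30], [0, 0, 0]], [[0, 0, -30], [0, 0, 0]], [[0, 0, -18], [0, 0, 0]], [[0, 0, -4], [0, 0, 0]], [[0, 0, 0], [0, 0, 0]], [[0, 0, 0], [0, 0, 0]]]'

```text
time: 1.93
eef_pos: [0.4995, 0.2435, 0.0521]
tcp_rot: [-0.054, 0.999, 0.0, 0.002]
contact_force: [0.0, -0.0, -0.1]
opening: 0.0
finger_force: 0.0
```

Emit:
step_arm --increments '[[[0, 0, -3], [0, 0, 0]], [[0, 0, -3], [0, 0, 0]], [[0, 0, -2], [0, 0, 0]], [[0, 0, 0], [0, 0, 0]], [[0, 0, 0], [0, 0, 0]]]'

```text
time: 2.35
eef_pos: [0.4975, 0.2425, 0.0414]
tcp_rot: [-0.054, 0.999, 0.0, 0.0]
contact_force: [-0.2, 0.1, -0.3]
opening: -0.002
finger_force: 0.0
```

Emit:
step_arm --increments '[[[0, 0, -2], [0, 0, 0]], [[0, 0, -2], [0, 0, 0]], [[0, 0, -1.5], [0, 0, 0]], [[0, 0, -1], [0, 0, 0]], [[0, 0, 0], [0, 0, 0]], [[0, 0, 0], [0, 0, 0]]]'

```text
time: 2.85
eef_pos: [0.4986, 0.2428, 0.0368]
tcp_rot: [-0.054, 0.999, 0.0, 0.001]
contact_force: [-2.6, -1.4, 9.3]
opening: 0.0
finger_force: 4.8
```

Emit:
step_arm --increments '[[[0, 0, -1.5], [0, 0, 0]], [[0, 0, -1.5], [0, 0, 0]], [[0, 0, -0.7], [0, 0, 0]], [[0, 0, 0], [0, 0, 0]], [[0, 0, 0], [0, 0, 0]]]'

```text
time: 3.27
eef_pos: [0.4991, 0.243, 0.034]
tcp_rot: [-0.054, 0.999, 0.0, 0.001]
contact_force: [-2.7, -0.3, 12.6]
opening: 0.0
finger_force: 6.5
```

Emit:
step_arm --increments '[[[2.5, 0.27, -0.3], [0, 0, 0]], [[5, 0.54, -0.2], [0, 0, 0]], [[5, 0.54, 0], [0, 0, 0]], [[5, 0.54, 0], [0, 0, 0]], [[5, 0.54, 0], [0, 0, 0]], [[5, 0.54, 0], [0, 0, 0]], [[5, 0.54, 0], [0, 0, 0]], [[2.5, 0.27, 0], [0, 0, 0]]]'

```text
time: 3.93
eef_pos: [0.5349, 0.2471, 0.0341]
tcp_rot: [-0.054, 0.999, 0.001, 0.002]
contact_force: [-3.7, -0.0, 12.8]
opening: 0.002
finger_force: 6.5
```

```bash
python3 - <<'E'
from h import *
s=readout.get_state();print(s["eef_pos"],s["contact_force"])
im=cams.read_camera("top")[125:250,135:225,::-1]
im2=cams.read_camera("scene")[110:210,150:280,::-1]
a=cv2.resize(im,None,fx=4,fy=4,interpolation=cv2.INTER_CUBIC);b=cv2.resize(im2,(430,331),interpolation=cv2.INTER_CUBIC)
c=np.zeros((500,790,3),np.uint8);c[:,:360]=a;c[:331,360:]=b;cv2.imwrite("pics/m1.png",c)
E
```

```text
[0.53489461 0.24706344 0.03405855] [-3.65561489 -0.04422117 12.84076258]
```

View pics/m1.png

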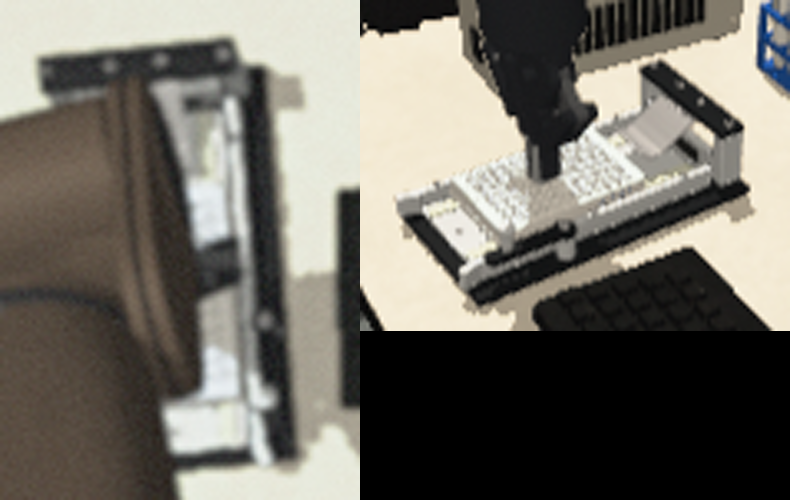

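The plate is dragged with the finger without slipping: it moved about 36 mm, and its front corner at (645,180) is just short of the spring. I'll continue, pressing slightly harder.

Emit:
step_arm --increments '[[[2.5, 0.27, -0.5], [0, 0, 0]], [[4, 0.43, 0], [0, 0, 0]], [[4, 0.43, 0], [0, 0, 0]], [[4, 0.43, 0], [0, 0, 0]], [[4, 0.43, 0], [0, 0, 0]], [[4, 0.43, 0], [0, 0, 0]], [[4, 0.43, 0], [0, 0, 0]]]'

```text
time: 4.62
eef_pos: [0.5598, 0.2497, 0.0329]
tcp_rot: [-0.054, 0.999, 0.0, 0.0]
contact_force: [-4.9, 0.2, 12.1]
opening: -0.003
finger_force: 6.3
```

Emit:
step_arm --increments '[[[2, 0.22, -0.5], [0, 0, 0]], [[3, 0.32, -0.5], [0, 0, 0]], [[4, 0.43, 0], [0, 0, 0]], [[4, 0.43, 0], [0, 0, 0]], [[4, 0.43, 0], [0, 0, 0]]]'

```text
time: 5.03
eef_pos: [0.5772, 0.2517, 0.0329]
tcp_rot: [-0.054, 0.999, 0.0, 0.001]
contact_force: [-5.8, 0.2, 15.0]
opening: -0.001
finger_force: 7.6
```

```bash
python3 - <<'E'
from h import *
b=cams.read_camera("scene")[130:210,160:280,::-1]
cv2.imwrite("pics/m2.png",cv2.resize(b,None,fx=5,fy=5,interpolation=cv2.INTER_CUBIC))
E
```

```text
(no output)
```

View pics/m2.png

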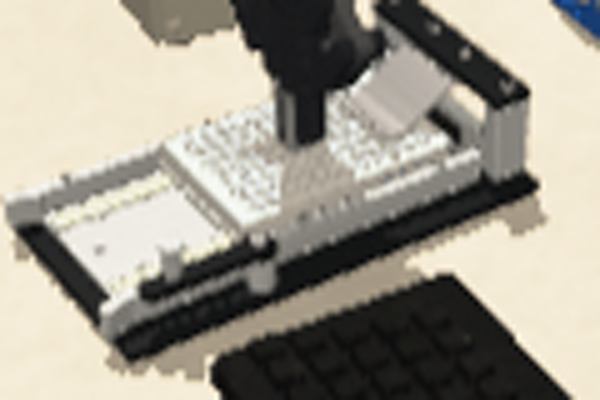

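The plate is in under the leaf, with its back corner now at about (245,235). About 13 mm remains.

Emit:
step_arm --increments '[[[3, 0.32, -0.3], [0, 0, 0]], [[3, 0.32, 0], [0, 0, 0]], [[3, 0.32, 0], [0, 0, 0]], [[2, 0.22, 0], [0, 0, 0]], [[1, 0.1, 0], [0, 0, 0]]]'

```text
time: 5.5
eef_pos: [0.5882, 0.2529, 0.0329]
tcp_rot: [-0.054, 0.999, 0.0, -0.001]
contact_force: [-10.8, -1.7, 20.2]
opening: 0.004
finger_force: 10.1
```

Emit:
step_arm --increments '[[[1.5, 0.16, 0], [0, 0, 0]], [[1.5, 0.16, 0], [0, 0, 0]], [[0, 0, 0], [0, 0, 0]]]'

```text
time: 5.75
eef_pos: [0.5882, 0.2529, 0.0328]
tcp_rot: [-0.054, 0.999, -0.001, -0.005]
contact_force: [-16.4, -2.8, 24.9]
opening: 0.003
finger_force: 12.4
```

The plate is home: the horizontal force rises with no further travel. I'll release straight up while still pushing slightly forward.

Emit:
step_arm --increments '[[[-1, -0.1, 1], [0, 0, 0]], [[-1, -0.1, 2], [0, 0, 0]], [[0, 0, 2], [0, 0, 0]], [[0, 0, 3], [0, 0, 0]], [[0, 0, 3], [0, 0, 0]], [[0, 0, 3], [0, 0, 0]], [[0, 0, 10], [0, 0, 0]], [[0, 0, 20], [0, 0, 0]]]'

```text
time: 6.42
eef_pos: [0.587, 0.2516, 0.0704]
tcp_rot: [-0.053, 0.999, -0.001, -0.003]
contact_force: [-0.1, -0.6, -0.9]
opening: 0.001
finger_force: 0.0
```

Emit:
step_arm --increments '[[[0, 0, 30], [0, 0, 0]], [[-25, -15, 25], [0, 0, 0]], [[-25, -25, 20], [0, 0, 0]], [[-25, -25, 0], [0, 0, 0]], [[0, 0, 0], [0, 0, 0]], [[0, 0, 0], [0, 0, 0]]]'

```text
time: 6.92
eef_pos: [0.5131, 0.1865, 0.1483]
tcp_rot: [-0.053, 0.999, 0.0, 0.0]
contact_force: [-0.4, -0.3, 0.4]
opening: -0.001
finger_force: 0.0
```

```bash
python3 - <<'E'
from h import *
print(readout.get_state()["eef_pos"])
b=cams.read_camera("scene")[130:210,160:280,::-1]
cv2.imwrite("pics/m3.png",cv2.resize(b,None,fx=6,fy=6,interpolation=cv2.INTER_CUBIC))
E
```

```text
[0.51309535 0.18648647 0.14828971]
```

View pics/m3.png

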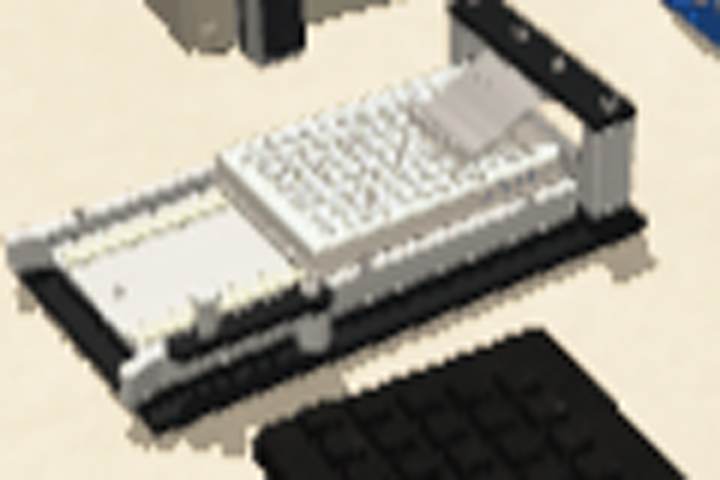

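The leaf rests on the raised plate, whose back corners at (218,158) and (318,252) can be checked. Next I'll compute the keeper arc.

```bash
python3 - <<'E'
from h import *
S=lambda x,y,z:onz("scene",(x+.5)/6-.5+160,(y+.5)/6-.5+130,z)
O=np.array([.5595,.2483]);a=np.radians(6.2);M=np.array([[np.cos(a),-np.sin(a)],[np.sin(a),np.cos(a)]])
for q in((218,158),(318,252)):print(((S(*q,.04)[:2]-O)@M*1e3).round(1))
print(readout.get_state()["qpos"].round(2))
def w(th,d):
    u=np.array([-np.cos(th),np.sin(th)]);t=np.array([np.sin(th),np.cos(th)])
    return O+M@(np.array([-.042,-.058])+.046*u-d*t)
print("start",w(0,.034),w(0,.02))
pr=w(0,.034);P=[w(0,.027),w(0,.02)]+[w(t,.02) for t in np.arange(1,17)*.1]
for p in P: print(((p-pr)*1e3).round(1).tolist(),p.round(4));pr=p
E
```

```text
[-30.9  36. ]
[-29.7 -42.2]
[ 0.16  0.09  1.96  0.    1.09 -1.51]
start [0.48195066 0.14733417] [0.48043866 0.16125228]
[-0.8, 7.0] [0.4812 0.1543]
[-0.8, 7.0] [0.4804 0.1613]
[-2.3, 4.5] [0.4782 0.1657]
[-1.8, 4.7] [0.4764 0.1704]
[-1.3, 4.8] [0.475  0.1752]
[-0.8, 4.9] [0.4742 0.1802]
[-0.3, 5.0] [0.4739 0.1852]
[0.2, 5.0] [0.474  0.1902]
[0.7, 5.0] [0.4747 0.1952]
[1.2, 4.9] [0.4758 0.2   ]
[1.6, 4.7] [0.4775 0.2048]
[2.1, 4.6] [0.4796 0.2093]
[2.5, 4.3] [0.4821 0.2137]
[3.0, 4.0] [0.4851 0.2177]
[3.3, 3.7] [0.4884 0.2214]
[3.7, 3.4] [0.4921 0.2248]
[4.0, 3.0] [0.4961 0.2278]
[4.3, 2.6] [0.5004 0.2304]
```

The plate's back edge is at x = −30 mm, so it is home. Moving down beside the post.

Emit:
step_arm --increments '[[[-15.5, -20, 0], [0, 0, 0]], [[-15.5, -19, 0], [0, 0, 0]], [[0, 0, -30], [0, 0, 0]], [[0, 0, -30], [0, 0, 0]], [[0, 0, -30], [0, 0, 0]], [[0, 0, -12], [0, 0, 0]], [[0, 0, -4], [0, 0, 0]], [[0, 0, 0], [0, 0, 0]]]'

```text
time: 7.63
eef_pos: [0.4833, 0.1486, 0.0411]
tcp_rot: [-0.054, 0.999, -0.0, -0.001]
contact_force: [-0.5, 0.3, 0.8]
opening: 0.001
finger_force: 0.0
```

Emit:
step_arm --increments '[[[0, 0, 0], [0, 0, 0]], [[0, 0, 0], [0, 0, 0]]]'

```text
time: 7.8
eef_pos: [0.4849, 0.1487, 0.0437]
tcp_rot: [-0.054, 0.999, 0.0, 0.002]
contact_force: [0.0, 0.1, -0.2]
opening: -0.002
finger_force: 0.0
```

Emit:
step_arm --increments '[[[-2.3, 6, 0], [0, 0, 0]], [[-1, 6.5, -1], [0, 0, 0]], [[-2.3, 4.5, 0], [0, 0, -0.1]], [[-1.8, 4.7, 0], [0, 0, -0.1]], [[-1.3, 4.8, 0], [0, 0, -0.1]], [[-0.8, 4.9, 0], [0, 0, -0.1]], [[-0.3, 5, 0], [0, 0, -0.1]], [[0.2, 5, 0], [0, 0, -0.1]]]'

```text
time: 8.47
eef_pos: [0.4736, 0.1905, 0.0416]
tcp_rot: [0.246, 0.969, 0.0, 0.001]
contact_force: [0.1, -1.1, 0.2]
opening: -0.0
finger_force: 0.4
```

```bash
python3 - <<'E'
from h import *
s=readout.get_state();print(s["eef_pos"],s["contact_force"])
b=cams.read_camera("scene")[130:210,160:280,::-1]
cv2.imwrite("pics/m4.png",cv2.resize(b,None,fx=6,fy=6,interpolation=cv2.INTER_CUBIC))
E
```

```text
[0.47363956 0.19048767 0.04162219] [ 0.07580534 -1.14132914  0.16068072]
```

View pics/m4.png

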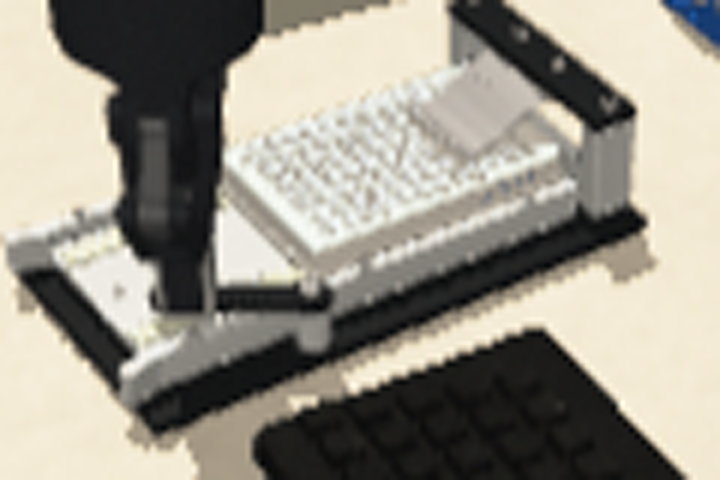

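The keeper arm is swinging: its tip is at (155,300) and the post is just visible beside the fingers at (207,285). Force is about 1 N as expected, so I'll continue along the arc.

Emit:
step_arm --increments '[[[0.7, 5, 0], [0, 0, -0.1]], [[1.2, 4.9, 0], [0, 0, -0.1]], [[1.6, 4.7, 0], [0, 0, -0.1]], [[2.1, 4.6, 0], [0, 0, -0.1]], [[2.5, 4.3, 0], [0, 0, -0.1]], [[3, 4, 0], [0, 0, -0.1]]]'

```text
time: 9.02
eef_pos: [0.4844, 0.2178, 0.0413]
tcp_rot: [0.521, 0.854, -0.0, 0.0]
contact_force: [-0.8, -1.2, 0.1]
opening: 0.003
finger_force: 0.4
```

Emit:
step_arm --increments '[[[3.3, 3.7, 0], [0, 0, -0.1]], [[3.7, 3.4, 0], [0, 0, -0.1]], [[4, 3, 0], [0, 0, -0.1]], [[0, 0, 0], [0, 0, 0]]]'

```text
time: 9.35
eef_pos: [0.496, 0.2281, 0.0414]
tcp_rot: [0.641, 0.767, 0.001, 0.0]
contact_force: [0.1, 0.2, -0.3]
opening: -0.001
finger_force: 0.0
```

Emit:
step_arm --increments '[[[3, 0.7, 0], [0, 0, -0.07]], [[2, 0.2, 0], [0, 0, 0]], [[2, 0.2, 0], [0, 0, 0]]]'

```text
time: 9.6
eef_pos: [0.501, 0.2287, 0.0407]
tcp_rot: [0.666, 0.746, -0.001, -0.001]
contact_force: [-6.7, 1.4, 3.4]
opening: -0.004
finger_force: 3.4
```

```bash
python3 - <<'E'
from h import *
s=readout.get_state();print(s["eef_pos"],s["contact_force"])
b=cams.read_camera("scene")[130:210,160:280,::-1]
cv2.imwrite("pics/m5.png",cv2.resize(b,None,fx=6,fy=6,interpolation=cv2.INTER_CUBIC))
E
```

```text
[0.5010443  0.22869306 0.04067482] [-6.73906618  1.44698613  3.38828694]
```

View pics/m5.png

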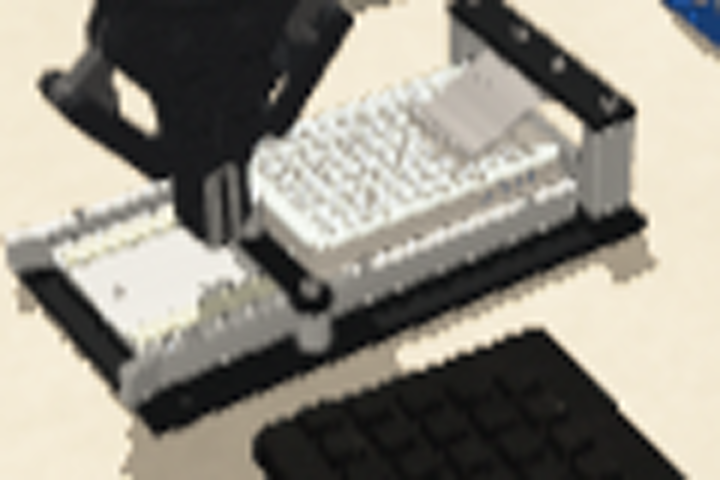

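The keeper stands square across the track behind the plate and the force has risen at its stop. I'll hold briefly, then back off.

Emit:
step_arm --increments '[[[1, 0.1, 0], [0, 0, 0]], [[0.5, 0, 0], [0, 0, 0]], [[0, 0, 0], [0, 0, 0]], [[0, 0, 0], [0, 0, 0]]]'

```text
time: 9.98
eef_pos: [0.5011, 0.2288, 0.0405]
tcp_rot: [0.667, 0.745, -0.003, -0.003]
contact_force: [-8.7, 1.5, 5.1]
opening: 0.0
finger_force: 4.0
```

Emit:
step_arm --increments '[[[-5, -0.5, 0], [0, 0, 0]], [[-10, -1, 0], [0, 0, 0]], [[-10, -1, 5], [0, 0, 0]], [[0, 0, 25], [0, 0, 0]], [[0, 0, 35], [0, 0, 0]], [[0, 10, 40], [0, 0, 0]], [[-20, 30, 15], [0, 0, 0]], [[-20, 30, 0], [0, 0, 0]]]'

```text
time: 10.65
eef_pos: [0.4425, 0.2973, 0.1673]
tcp_rot: [0.668, 0.744, 0.006, 0.003]
contact_force: [0.9, 1.6, -0.2]
opening: 0.002
finger_force: 0.0
```

Emit:
step_arm --increments '[[[-15, 35, 10], [0, 0, 0]], [[-15, 35, 10], [0, 0, 0]], [[0, 0, 0], [0, 0, 0]], [[0, 0, 0], [0, 0, 0]], [[0, 0, 0], [0, 0, 0]]]'

```text
time: 11.07
eef_pos: [0.4087, 0.3656, 0.1805]
tcp_rot: [0.667, 0.745, -0.0, 0.0]
contact_force: [0.5, -0.8, -0.0]
opening: 0.002
finger_force: 0.0
```

```bash
python3 - <<'E'
from h import *
s=readout.get_state();print(s["eef_pos"],s["contact_force"])
b=cams.read_camera("scene")[130:210,160:280,::-1]
cv2.imwrite("pics/m6.png",cv2.resize(b,None,fx=6,fy=6,interpolation=cv2.INTER_CUBIC))
E
```

```text
[0.40870163 0.36561058 0.18047078] [ 0.53315422 -0.82218766 -0.04191909]
```

View pics/m6.png

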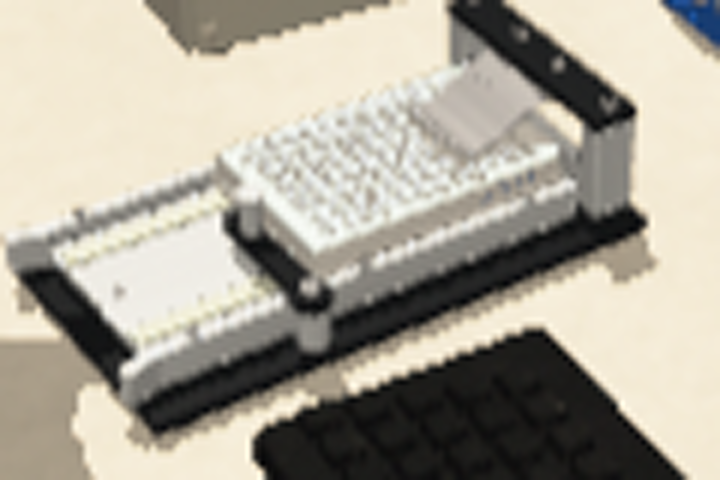

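The keeper is parallel to the plate's back edge (post cap at about (250,192), pivot at (315,288)), the plate is home and the arm is clear. A quick angle check, then I'll hand in.

```bash
python3 - <<'E'
from h import *
from plant import sign_off
S=lambda x,y,z:onz("scene",(x+.5)/6-.5+160,(y+.5)/6-.5+130,z)
O=np.array([.5595,.2483]);a=np.radians(6.2);M=np.array([[np.cos(a),-np.sin(a)],[np.sin(a),np.cos(a)]])
p=(S(250,192,.0555)[:2]-O)@M*1e3;print(p)
if abs(p[0]+42)<5 and abs(p[1]+12)<5: print(sign_off())
E
```

```text
[-41.72604126 -10.84175409]
the job is handed in; nothing more can be done
None
```

The plate is fully home under the leaf spring, the keeper stands square across the track behind it, and the job was handed in at about 11 s of the 45 s allowed; the verdict was not shown.

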